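# Check the standby power case's breaker and draw out its pull handle

## Robot

A 6-joint arm with a two-finger parallel gripper is mounted at the origin on the work surface. World frame = base frame: x ahead of the robot, y to its left, z up, the work surface at z = 0. Lengths are in mm, angles in rad, forces in N, time in s.
With the tool pointing down it reaches from about 275 to 1000 mm from the base axis. Payload 8.4 kg.
Tool frame: the origin (TCP) lies midway between the tips of the shut fingers; the grasp point (between the pads) lies 19 mm behind it; z points along the fingers, x is the direction in which the jaws open and shut, and the axes are right-handed (so a half turn about z gives the same grasp; the last joint's range is limited). The gripper opens to 85 mm and grips with 20 to 120 N. Pads are 22 mm wide; open, the fingers measure 114 mm over their backs; the gripper's body (76 mm by 85 mm) begins 54 mm behind the grasp point. The pads swing forward as they close: fully open they stand 13 mm farther back than shut.
Start: joints at [1.288, 0.353, 1.633, -0, 1.155, -0.002], TCP at [173.201, 600.524, 231.281] pointing down, gripper open.
Joint ranges: [-2.63, 2.63], [-0.92, 2.1], [0.06, 2.66], [-1.3, 4.44], [0, 2.69], [-3.02, 3.02]. Speed limits (rad/s): [2.22, 2.22, 2.79, 3.14, 3.14, 3.14].

## Interface

Orientations are given as [roll, pitch, yaw] about the fixed x, y, z axes, in that order (R = Rz(yaw) Ry(pitch) Rx(roll)).
In Python, from rig import sense, grab_frame, camera_model, job gives the robot as it stands.
- The arm moves only by the tool arm_command, never from a script. Its argument "plan" is a list of rows, each an object with "translation": the shift along the tool's x, y, z in cm, a list of three; "twist": the turn about the tool's z in rad; "gripper": the opening, from 0 (shut) to 1 (fully open). A call has exactly 5 rows; each row is the pose to reach, as a shift and turn from the pose measured when the call began, along the tool's axes at that moment; what a row does not reach only later rows make up. A row lasts 1/12 s, in which the tool goes at most 41.7 mm and 7.16 degrees, less where a joint would pass 70% of its speed; a pose out of reach is approached as far as the arm can. A call with a gripper value outside its range is refused whole. The fingers move at their own pace and stop on an object; "squeeze" is the grip in N (left out, the last holds). Time passes only in rows, so rows that repeat a pose let the fingers close, or fill a call up. It gives the time, the measured TCP pose, the force and the opening at its end, in the units of the state.
- sense(): the state, without advancing time (a new reading comes with each control period).
- grab_frame(name): name is "scene" or "side" or "wrist"; returns the picture (400x640x3 uint8, blue, green, red); there is no depth.
- camera_model(name): a dict with "fx", "fy", "cx", "cy" (pixels), "pose" (4x4, takes a point from camera to world coordinates). Camera axes: x right, y down, z forward; pixel columns grow to the right and rows downward; lengths in mm; the calibration is good to about 2 mm. A picture is of the moment at which its call begins: read the wrist's pose just before it. camera_model takes no time and is no camera call; for the wrist camera it gives the pose at the moment of the call.
- job.sign_off(): hands the job in, once; it reports no verdict.
The state is a dict: "clock": time; "qpos": joint angles; "qvel": joint speeds; "joint_efforts": joint torques, N m; "eef_pos": TCP position; "tcp_rot": TCP orientation; "contact_force": force on the tool from outside, world axes, zero at the start; "wrist_torque": the same for the moment, N m; "opening": opening from 0.0 (shut) to 1.0 (fully open).
Only numpy, scipy, OpenCV 4.12 (cv2) and the standard library are available. Lean on these libraries where they do the work, as an engineer would, in place of code of your own. Each camera call takes 0.05 s, during which the arm holds its last target.

## Task

Get the standby power case on the dispatch desk ready to be taken away: press its breaker's test button so that the lever drops, and lift the lever back up until it stays on. Then squeeze the release button in the pull handle's grip, draw the handle out past its first stop to the second, as far as it goes, and finish there with the gripper still closed on the grip, holding the handle out. Leave everything else on the desk and on the case where it is.

Things in the scene. Friction and masses are not known exactly. Their poses are not given: they have to be found in the camera images.
- case: dark hard-shell standby power case on two wheels, lying flat on its back on the desk, 300 mm wide (its x), 400 mm long (its y), 103 mm high; does not move. Origin at the centre of its underside, z up; its +y points to the end with the pull handle, its +x to the long side away from the robot. Its flat top panel carries the breaker.
- breaker: white earth-leakage breaker fixed on the case's panel, 96 mm (case x) by 94 mm (case y); its raised middle, 56 mm wide (case x) and 30 mm high with a level top face, carries the lever and the test button; its flanks are 16 mm high. Origin at the centre of its underside, 103 mm above the desk, axes as the case's.
- test_button_top (a point): centre of the top of the breaker's test button: a round grey button 16 mm across that stands 9 mm above the breaker's top face, on the side nearer the pull handle, 52 mm (along the case's y) from the lever.
- test_button (a joint): travel of the test button, m: 0 out, 0.0065 fully down. Sprung: it moves from about 2 N, drops the lever when 4 to 5 mm down, and is fully down at about 4.5 N; press it right down.
- lever_tip (a point): middle of the tip of the breaker's black toggle lever, 18 mm wide (case y), 9 mm thick. It turns about an axis along the case's y, 52 mm from the tip and 20 mm below the breaker's top face; up (on) it leans 0.45 rad towards the case's +x, dropped (off) 0.45 rad towards -x. In both places the tip stands 27 mm above the top face.
- lever (a joint): angle of the breaker's lever, rad: about 0.04 up (on, latched), 0.9 dropped (off), -0.1 end of its over-travel beyond on. Sprung towards off but latched when up; pressing the test button lets it drop. Pushed back towards the case's +x it takes 0.05 to 0.15 N m (2 to 5 N when pushed 28 mm from its axis), latches once it has been pushed to about 0 or beyond, and then stays up.
- grip_centre (a point): centre of the black cross bar of the case's telescopic pull handle, 75 mm above the desk; the bar is 138 mm long (case x), 24 mm thick (case y), 26 mm high and rides on two tubes 100 mm apart that slide out of the case's +y end. Pushed home, the gap between bar and case is 50 mm, 84 mm wide between the tubes.
- release_face (a point): centre of the outer face of the release button, a grey block 18 mm wide (case x) and 15 mm high in the middle of the bar's outer (+y) face, standing 6 mm out of it.
- release_button (a joint): travel of the release button into the bar (towards the case's -y), m: 0 out, 0.0058 in, flush with the bar. Sprung: it moves from 2 N, takes 5.5 N to go in, and frees the handle from 4.5 mm on. A grip across the middle of the bar squeezes it in.
- handle (a joint): how far the pull handle is drawn out along the case's +y, m: 0 home, 0.12 first stop, 0.24 second stop, which is as far as it goes. A sprung pin locks it at each of the three whenever the release button is out; with the button kept in it slides past the first stop with a drag of about 3 to 5 N.
- pager_a: a black pager, 56 x 84 x 22 mm, lying flat on the desk beside the handle's way; origin at the centre of its underside; to be left alone
- pager_b: a black pager, 56 x 84 x 22 mm, lying flat on the desk beside the handle's way; origin at the centre of its underside; to be left alone
- pager_c: a black pager, 56 x 84 x 22 mm, lying flat on the desk beside the handle's way; origin at the centre of its underside; to be left alone
- pager_d: a black pager, 56 x 84 x 22 mm, lying flat, on the case's panel, 103 mm above the desk, away from the handle end; origin at the centre of its underside; to be left alone
- radio: a black hand-held radio lying on its back, 58 x 125 x 34 mm with a 75 mm stub aerial along its y, beyond the end of the handle's way; origin at the centre of its underside; to be left alone
- bottle: a clear water bottle, 64 mm across and 200 mm tall, standing beyond the end of the handle's way; origin at the centre of its underside; to be left alone
- mug: a white mug, 80 mm across and 92 mm tall, beyond the end of the handle's way; origin at the centre of its underside; to be left alone

How it is judged:
By the outcome, as a careful person would: the job done as asked, in the order asked, and still so for the second after the job is handed in, while the arm keeps its last pose, push and grip.
It also fails if it takes over 58 s, if anything falls off the work surface, if the arm or the gripper's body presses on something with over 40 N, if the wrist force passes 120 N, or if a joint passes its speed limit or range.

## Working session

There is one attempt and no reset: what is moved stays moved. The work goes in short steps, Python scripts to look and compute and a tool call to move; the robot and the scene stay as the last step left them, time stands still between calls to the robot, and variables do not carry over. Pictures are saved under pics/ and viewed, and the job is handed in when it is done.

Besides the shell and the picture viewer there is one more tool, called after "Call:" by a JSON object that holds its "fn" and its "kwargs", one argument or row to a line. arm_command: Moves the arm, as the interface text tells. Its arguments: {"type":"object","properties":{"plan":{"type":"array","items":{"type":"object","properties":{"translation":{"type":"array","items":{"type":"number"}},"twist":{"type":"number"},"gripper":{"type":"number"}}}},"squeeze":{"type":"number"}},"required":["plan"]}

```bash
mkdir -p pics; ls
python3 - <<'E'
from rig import sense, grab_frame, camera_model
import cv2,json,numpy as np
print(sense())
for n in ["scene","side","wrist"]:
    m=camera_model(n); print(n,{k:(np.round(v,3).tolist()) for k,v in m.items()})
    cv2.imwrite(f"pics/{n}0.png",grab_frame(n))
E
```

```text
pics
{'clock': 0.0, 'qpos': array([ 1.28759597e+00,  3.53663563e-01,  1.63411969e+00, -4.21133681e-07,
        1.15520571e+00, -2.40046714e-03]), 'qvel': array([-0.00041327, -0.00059548, -0.00098031, -0.00113633,  0.00167474,
        0.00055672]), 'joint_efforts': array([ 2.62601490e-03, -6.05244613e+01, -3.42079604e+01,  1.31809479e-04,
        9.14084434e-03, -3.14629551e-05]), 'eef_pos': array([173.07161591, 600.06941497, 230.5582378 ]), 'tcp_rot': array([-3.14158969e+00,  1.39630284e-03,  1.28999661e+00]), 'contact_force': array([ 0.45136301, -0.26320029,  0.91707591]), 'wrist_torque': array([-0.06723274,  0.00211013, -0.01736646]), 'opening': 1.0017222542290538}
scene {'fx': 396.694, 'fy': 396.694, 'cx': 312.766, 'cy': 201.244, 'pose': [[0.829, 0.436, -0.351, 972.341], [0.559, -0.656, 0.506, -594.398], [-0.01, -0.616, -0.788, 1017.306], [0.0, 0.0, 0.0, 1.0]]}
side {'fx': 515.521, 'fy': 515.521, 'cx': 320.949, 'cy': 197.907, 'pose': [[0.855, -0.393, 0.339, 106.225], [-0.518, -0.652, 0.553, -729.739], [0.004, -0.648, -0.761, 1150.321], [0.0, 0.0, 0.0, 1.0]]}
wrist {'fx': 304.589, 'fy': 304.589, 'cx': 314.276, 'cy': 198.907, 'pose': [[0.276, 0.918, 0.284, 100.706], [0.961, -0.264, -0.083, 620.615], [-0.001, 0.296, -0.955, 373.652], [0.0, 0.0, 0.0, 1.0]]}
```

View pics/scene0.png

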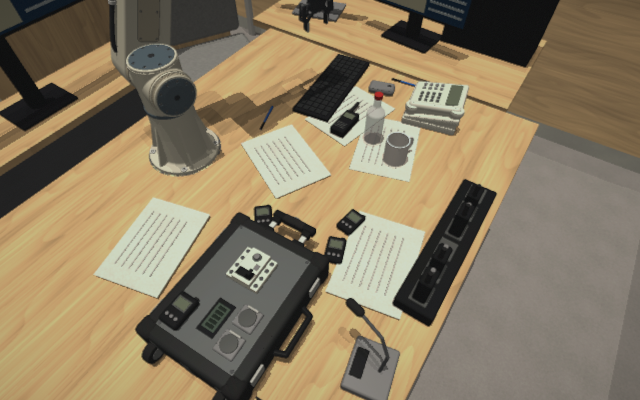

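View pics/side0.png

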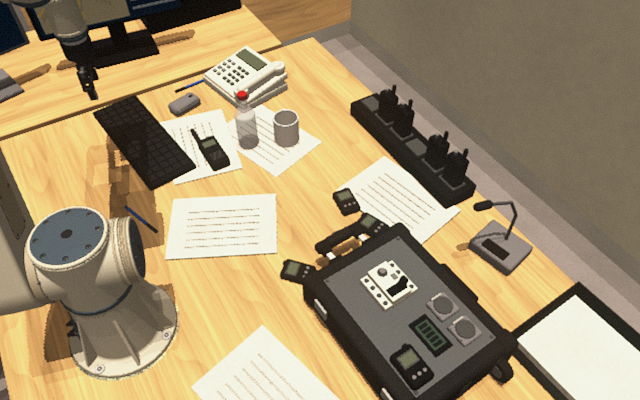

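View pics/wrist0.png

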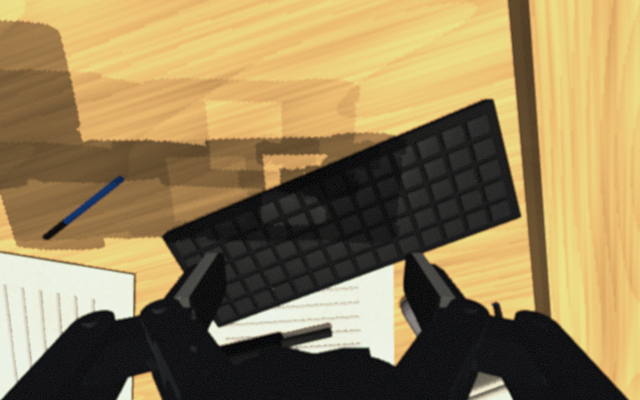

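The scene view shows the case at about (235,300), the breaker at (252,267), the grip bar at (293,224), and three pagers at (263,213), (350,221) and (336,249). I'll enlarge both fixed views to measure.

Run:
```python
import cv2
a=cv2.imread('pics/scene0.png')[190:400,130:370]; cv2.imwrite('pics/sc_c.png',cv2.resize(a[:150,80:230],None,fx=5,fy=4*1.0,interpolation=cv2.INTER_CUBIC)[:600,:800])
b=cv2.imread('pics/side0.png')[175:325,280:440]; cv2.imwrite('pics/sd_c.png',cv2.resize(b,None,fx=5,fy=4,interpolation=cv2.INTER_CUBIC)[:600])
```

```text
(no output)
```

View pics/sc_c.png

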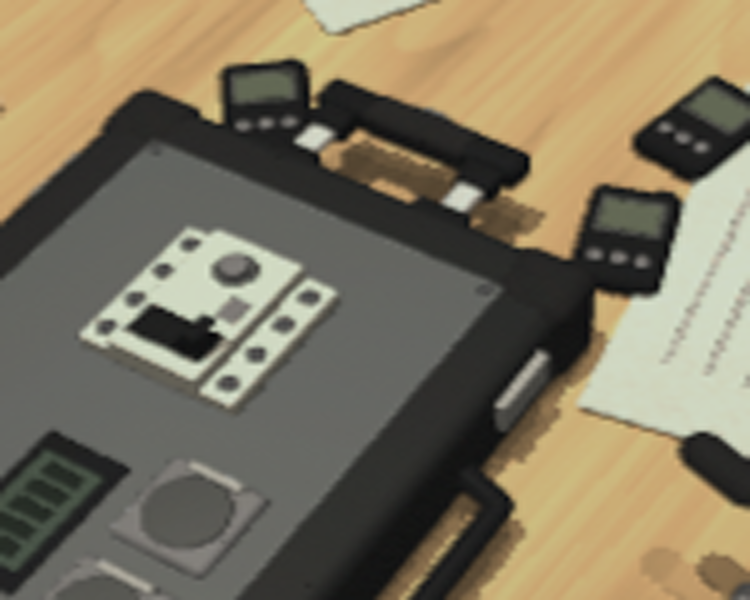

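View pics/sd_c.png

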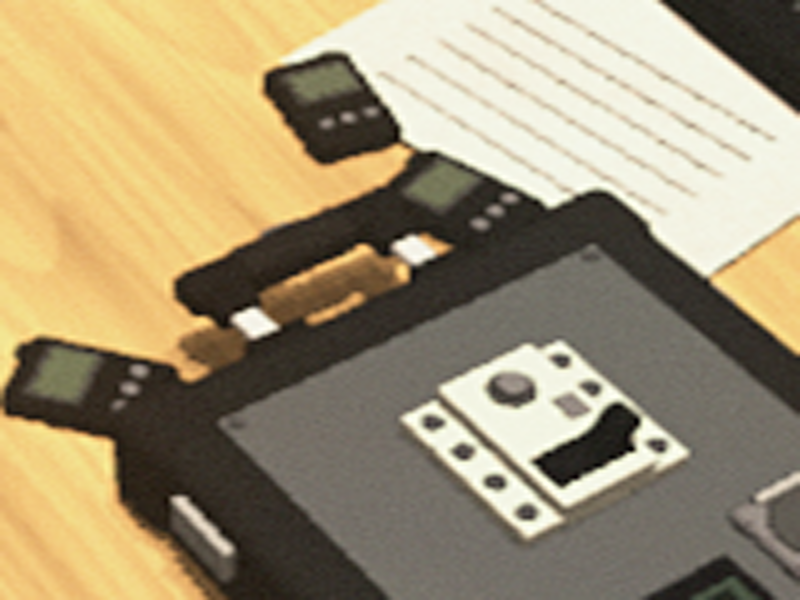

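```bash
cat > h.py <<'E'
import numpy as np, cv2
from rig import sense, grab_frame, camera_model
def ray(m,uv):
    P=np.array(m['pose']); d=np.array([(uv[0]-m['cx'])/m['fx'],(uv[1]-m['cy'])/m['fy'],1]); d=P[:3,:3]@d
    return P[:3,3],d/np.linalg.norm(d)
def plane(m,uv,z):
    o,d=ray(m,uv); return o+d*(z-o[2])/d[2]
def tri(l):
    A=np.zeros((3,3));b=np.zeros(3);
    for m,uv in l:
        o,d=ray(m,uv);M=np.eye(3)-np.outer(d,d);A+=M;b+=M@o
    p=np.linalg.solve(A,b); return p,[float(np.linalg.norm((np.eye(3)-np.outer(ray(m,uv)[1],ray(m,uv)[1]))@(p-ray(m,uv)[0]))) for m,uv in l]
E
python3 - <<'E'
from h import *
S=camera_model('scene');D=camera_model('side')
s=lambda u,v:(210+u/5-.4,190+v/4-.4); d=lambda u,v:(280+u/5-.4,175+v/4-.4)
for n,a,b,z in [('screwL',(155,150),(237,425),103),('screwR',(485,290),(590,257),103),('button',(237,265),(513,385),142),
 ('levertip',(205,325),(622,412),160),('barL top-ish',(322,92),(180,285),88),('barR',(525,162),None,88),('tubeL',(315,137),(255,323),75),('tubeR',(463,197),(413,250),75)]:
    print(n,plane(S,s(*a),z).round(1), plane(D,d(*b),z).round(1) if b else '', *( [tri([(S,s(*a)),(D,d(*b))])] if b else []))
E
```

```text
screwL [ 448.8 -194.6  103. ] [ 451.5 -195.4  103. ] (array([ 450.57542564, -196.26133679,  105.76926454]), [0.44880531835065895, 0.44880531835061355])
screwR [ 664.8 -183.5  103. ] [ 666.3 -183.3  103. ] (array([ 665.37554219, -184.23322056,  104.78631285]), [0.03305139867141284, 0.03305139867150847])
button [ 563.2 -255.9  142. ] [ 560.9 -258.1  142. ] (array([ 562.2181449 , -255.87197327,  139.35023947]), [0.8867826095902732, 0.8867826095901823])
levertip [ 585.  -303.9  160. ] [ 584.2 -306.   160. ] (array([ 584.75113153, -304.56489013,  158.97854993]), [0.9430507479330661, 0.9430507479330598])
barL top-ish [488.1 -94.9  88. ] [485.1 -86.6  88. ] (array([485.606134  , -89.43603811,  85.51956038]), [3.6802260797702306, 3.6802260797703163])
barR [620.6 -80.2  88. ] 
tubeL [ 502.6 -122.3   75. ] [ 507.1 -123.    75. ] (array([ 505.23332541, -125.3462674 ,   80.10445002]), [0.4511629860061219, 0.4511629860060777])
tubeR [ 603.1 -116.8   75. ] [ 606.5 -117.1   75. ] (array([ 604.73075515, -119.12197747,   78.97539159]), [0.24864966409254627, 0.24864966409251696])
```

```bash
cat >> h.py <<'E'
from scipy.spatial.transform import Rotation as Ro
def to(x,y,z,yaw=None):
    s=sense();R=Ro.from_euler('xyz',s['tcp_rot']).as_matrix()
    d=R.T@(np.array([x,y,z])-s['eef_pos'])/10
    t=None if yaw is None else -((yaw-s['tcp_rot'][2]+np.pi)%(2*np.pi)-np.pi)
    print('pos',s['eef_pos'].round(1),'rot',s['tcp_rot'].round(4),'F',s['contact_force'].round(1),'op',round(s['opening'],3),'t',round(s['clock'],2)); print('shift cm',d.round(2),'twist',t,'rows',np.linalg.norm(d)*10/41.7)
E
python3 - <<'E'
from h import *
S=camera_model('scene');D=camera_model('side')
for n,uv,z in [('bottle cap',(378,97),200),('bottle base',(373,139),0),('mugtop',(398,140),92),('radio',(345,123),30),('pagA',(263,214),22),('pagB',(351,221),22),('pagC',(336,250),22)]:
    print(n,plane(S,uv,z).round(0))
for n,uv,z in [('bottle cap',(242,93),200),('mugtop',(287,118),92),('pagA',(296,271),22),('pagB',(346,201),22),('pagC',(372,224),22)]:
    print(n,plane(D,uv,z).round(0))
to(562,-180,260,1.625)
E
```

```text
bottle cap [544. 409. 200.]
bottle base [542. 424.   0.]
mugtop [653. 374.  92.]
radio [426. 413.  30.]
pagA [428. -83.  22.]
pagB [670.  46.  22.]
pagC [686. -67.  22.]
bottle cap [540. 424. 200.]
mugtop [655. 371.  92.]
pagA [425. -88.  22.]
pagB [663.  42.  22.]
pagC [679. -64.  22.]
pos [173.1 600.2 230.7] rot [3.1416e+00 1.1000e-03 1.2900e+00] F [-0.  -0.5 -0.6] op 0.998 t 0.15
shift cm [-64.19  58.99  -2.86] twist -0.33497428196737955 rows 20.916454074846097
```

Call:
{"fn": "arm_command", "kwargs": {
  "plan": [
    {"translation": [-3.2,2.9,-1.0],"twist": -0.07,"gripper": 1},
    {"translation": [-6.2,5.7,-2.0],"twist": -0.14,"gripper": 1},
    {"translation": [-9.2,8.4,-3.0],"twist": -0.2,"gripper": 1},
    {"translation": [-12.2,11.2,-3.0],"twist": -0.27,"gripper": 1},
    {"translation": [-15.2,14.0,-3.0],"twist": -0.335,"gripper": 1}
  ]
}}

```text
clock: 0.57
eef_pos: [265.1, 415.6, 261.3]
tcp_rot: [3.141, 0.0, 1.629]
contact_force: [1.6, -0.2, -0.1]
opening: 0.997
```

```bash
python3 -c "
from h import *
to(562,-180,260,1.625)"
```

```text
pos [265.1 415.6 261.3] rot [3.1412e+00 3.0000e-04 1.6292e+00] F [ 1.6 -0.2 -0.1] op 0.997 t 0.57
shift cm [-61.2   26.16   0.16] twist 0.004214329192535615 rows 15.960000378292033
```

Call:
{"fn": "arm_command", "kwargs": {
  "plan": [
    {"translation": [-3.8,1.6,0],"twist": 0,"gripper": 1},
    {"translation": [-7.6,3.2,0],"twist": 0,"gripper": 1},
    {"translation": [-11.4,4.9,0],"twist": 0,"gripper": 1},
    {"translation": [-15.2,6.5,0],"twist": 0,"gripper": 1},
    {"translation": [-19,8.1,0],"twist": 0,"gripper": 1}
  ]
}}

```text
clock: 0.98
eef_pos: [357.4, 228.8, 261.5]
tcp_rot: [3.141, 0.0, 1.63]
contact_force: [1.1, 1.3, -0.1]
opening: 0.999
```

Call:
{"fn": "arm_command", "kwargs": {
  "plan": [
    {"translation": [-3.8,1.6,0],"twist": 0,"gripper": 1},
    {"translation": [-7.6,3.2,0],"twist": 0,"gripper": 1},
    {"translation": [-11.4,4.9,0],"twist": 0,"gripper": 1},
    {"translation": [-15.2,6.5,0],"twist": 0,"gripper": 1},
    {"translation": [-19,8.1,0],"twist": 0,"gripper": 1}
  ]
}}

```text
clock: 1.4
eef_pos: [449.7, 41.8, 261.7]
tcp_rot: [3.14, -0.0, 1.629]
contact_force: [1.1, 0.6, 0.4]
opening: 1.003
```

```bash
python3 -c "
from h import *
to(562,-180,260,1.625)"
```

```text
pos [449.7  41.8 261.7] rot [ 3.1405 -0.      1.6295] F [1.1 0.6 0.4] op 1.003 t 1.4
shift cm [-22.8    9.91   0.18] twist 0.0044623151496918645 rows 5.961867816181862
```

Call:
{"fn": "arm_command", "kwargs": {
  "plan": [
    {"translation": [-3.7,2.8,-0.8],"gripper": 1},
    {"translation": [-7.0,5.6,-1.6],"gripper": 1},
    {"translation": [-10.5,8.4,-2.4],"gripper": 1},
    {"translation": [-14.0,11.2,-3.2],"gripper": 1},
    {"translation": [-17.2,13.5,-4.0],"gripper": 1}
  ]
}}

```text
schema error: expected keys translation, twist, gripper
```

Call:
{"fn": "arm_command", "kwargs": {
  "plan": [
    {"translation": [-2,2,0],"gripper": 1},
    {"translation": [-3.5,4,0],"gripper": 1},
    {"translation": [-3.5,4,0],"gripper": 1},
    {"translation": [-3.5,4,0],"gripper": 1},
    {"translation": [-3.5,4,0],"gripper": 1}
  ]
}}

```text
schema error: expected keys translation, twist, gripper
```

```bash
cat > w.py <<'E'
import sys,pickle
from h import *
n=sys.argv[1]; m=camera_model('wrist'); im=grab_frame('wrist'); cv2.imwrite(f'pics/{n}.png',im); pickle.dump(m,open(f'pics/{n}.pkl','wb')); print(sense()['eef_pos'].round(1))
E
python3 w.py w1
```

```text
[452.9  36.2 261.9]
```

View pics/w1.png

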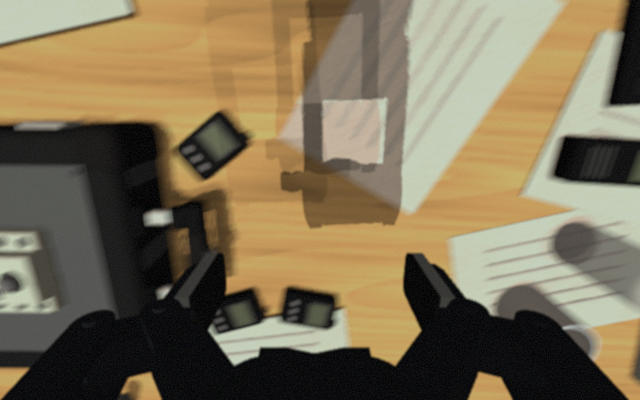

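Both moves were refused because they left out the twist key. This view shows the case at the left edge, with the bar at (195,240) and pagers at (213,145), (238,310) and (310,306). I'll resend the moves.

Call:
{"fn": "arm_command", "kwargs": {
  "plan": [
    {"translation": [-3.2,2.5,-0.8],"twist": 0,"gripper": 1},
    {"translation": [-6.4,5.0,-1.6],"twist": 0,"gripper": 1},
    {"translation": [-9.6,7.5,-2.4],"twist": 0,"gripper": 1},
    {"translation": [-12.8,10,-3.2],"twist": 0,"gripper": 1},
    {"translation": [-16,12.5,-4.0],"twist": 0,"gripper": 1}
  ]
}}

```text
clock: 1.87
eef_pos: [583.0, -113.1, 301.8]
tcp_rot: [3.139, 0.004, 1.627]
contact_force: [0.6, 1.2, 0.4]
opening: 0.998
```

Call:
{"fn": "arm_command", "kwargs": {
  "plan": [
    {"translation": [-2,2,0],"twist": 0,"gripper": 1},
    {"translation": [-4.0,4,0],"twist": 0,"gripper": 1},
    {"translation": [-4.5,5,0],"twist": 0,"gripper": 1},
    {"translation": [-4.5,5,0],"twist": 0,"gripper": 1},
    {"translation": [-4.5,5,0],"twist": 0,"gripper": 1}
  ]
}}

```text
clock: 2.28
eef_pos: [635.2, -155.2, 301.3]
tcp_rot: [3.14, 0.003, 1.627]
contact_force: [-0.9, 1.1, 0.3]
opening: 1.0
```

```bash
python3 w.py w2
```

```text
[ 634.8 -154.8  301.5]
```

View pics/w2.png

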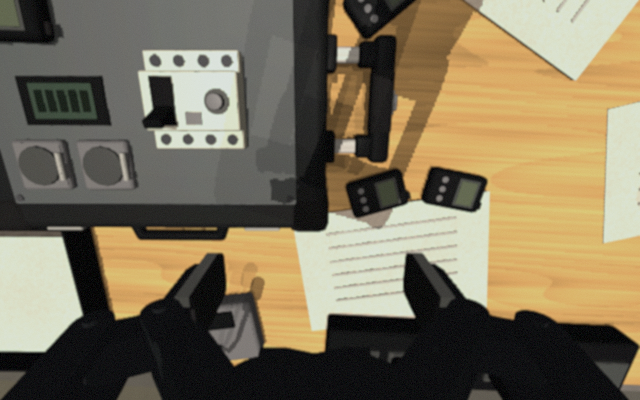

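The breaker's button is at about (215,100), the lever tip at (157,122), the bar runs from (383,37) to (378,160), and the grey release button is at (394,103). I'll zoom in to get exact values.

Run:
```python
import cv2
a=cv2.imread('pics/w2.png')
cv2.imwrite('pics/w2a.png',cv2.resize(a[40:160,130:250],None,fx=5,fy=5,interpolation=cv2.INTER_CUBIC))
cv2.imwrite('pics/w2b.png',cv2.resize(a[25:175,310:410],None,fx=4,fy=4,interpolation=cv2.INTER_CUBIC))
```

```text
(no output)
```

View pics/w2a.png

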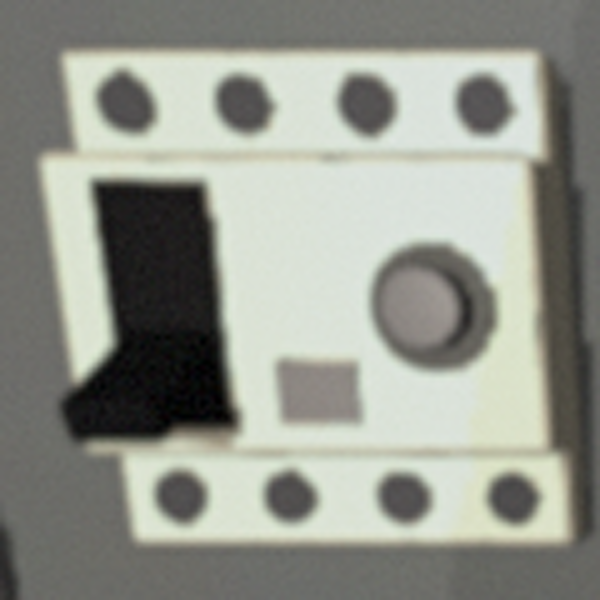

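View pics/w2b.png

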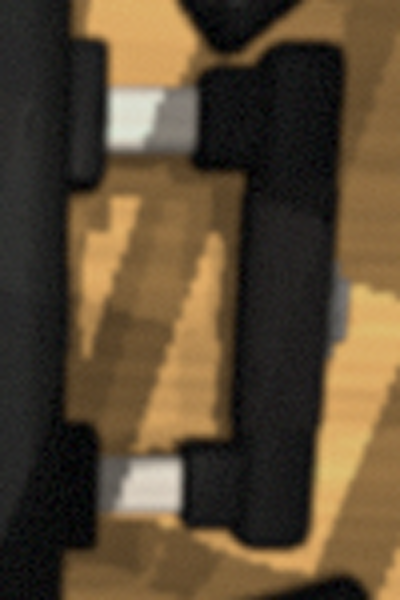

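Run:
```python
from h import *
import pickle
m=pickle.load(open('pics/w2.pkl','rb'))
a=lambda u,v:(130+u/5-.4,40+v/5-.4); b=lambda u,v:(310+u/4-.4,25+v/4-.4)
for n,uv,z in [('btn',a(418,307),142),('c1',a(42,155),133),('c2',a(530,158),133),('c3',a(550,450),133),('c4',a(85,450),133),('tip',a(118,425),160),
 ('bar outer up',b(343,50),88),('bar outer low',b(309,540),88),('in up',b(247,200),62),('in low',b(234,400),62),('rel top',b(346,280),75),('rel bot',b(346,340),75),('tubeU',b(150,120),81),('tubeL',b(140,485),81)]:
    print(n,plane(m,uv,z).round(1))
```

```text
btn [ 562.4 -256.   142. ]
c1 [ 539.  -328.9  133. ]
c2 [ 534.3 -236.5  133. ]
c3 [ 588.4 -233.6  133. ]
c4 [ 593.6 -326.6  133. ]
tip [ 585.9 -305.6  160. ]
bar outer up [488.  -79.4  88. ]
bar outer low [617.3 -71.8  88. ]
in up [523.3 -96.1  62. ]
in low [580.  -93.7  62. ]
rel top [544.2 -67.6  75. ]
rel bot [560.6 -65.3  75. ]
tubeU [ 506.5 -127.9   81. ]
tubeL [ 605.  -122.1   81. ]
```

```bash
python3 -c "
from h import *
to(562.3,-256,200,1.625)"
```

```text
pos [ 634.8 -154.8  301.5] rot [3.1399e+00 3.0000e-03 1.6272e+00] F [-1.2  0.2  0.5] op 1.002 t 2.33
shift cm [-9.66 -7.82 10.17] twist 0.002202137049351016 rows 3.85179892781424
```

Call:
{"fn": "arm_command", "kwargs": {
  "plan": [
    {"translation": [-2,-1.6,2],"twist": 0,"gripper": 0},
    {"translation": [-4,-3.2,4],"twist": 0,"gripper": 0},
    {"translation": [-6,-4.8,6],"twist": 0,"gripper": 0},
    {"translation": [-8,-6.4,8.2],"twist": 0,"gripper": 0},
    {"translation": [-9.7,-7.8,10.2],"twist": 0,"gripper": 0}
  ],
  "squeeze": 40
}}

```text
clock: 2.75
eef_pos: [560.7, -256.1, 199.1]
tcp_rot: [3.14, 0.003, 1.628]
contact_force: [0.5, -0.4, 0.5]
opening: 0.299
```

```bash
python3 -c "
from h import *
to(562.3,-256,155,1.625)"
```

```text
pos [ 560.7 -256.1  199.1] rot [3.1402e+00 3.1000e-03 1.6282e+00] F [ 0.5 -0.4  0.5] op 0.299 t 2.75
shift cm [0.02 0.15 4.41] twist 0.003228451659194498 rows 1.0582645802415809
```

Call:
{"fn": "arm_command", "kwargs": {
  "plan": [
    {"translation": [0,0.15,1],"twist": 0,"gripper": 0},
    {"translation": [0,0.15,2],"twist": 0,"gripper": 0},
    {"translation": [0,0.15,3],"twist": 0,"gripper": 0},
    {"translation": [0,0.15,4],"twist": 0,"gripper": 0},
    {"translation": [0,0.15,4.4],"twist": 0,"gripper": 0}
  ]
}}

```text
clock: 3.17
eef_pos: [562.4, -255.0, 154.0]
tcp_rot: [3.141, 0.003, 1.629]
contact_force: [-0.5, 0.2, 0.4]
opening: 0.002
```

```bash
python3 -c "
from h import *
to(562.3,-256,135.5,1.625)
for n in ['scene','side']: cv2.imwrite(f'pics/{n}1.png',grab_frame(n))
a=cv2.imread('pics/scene1.png')[200:310,200:310];b=cv2.imread('pics/side1.png')[200:310,330:440]
cv2.imwrite('pics/c1.png',cv2.resize(np.hstack([a,b]),None,fx=3.6,fy=3.6,interpolation=cv2.INTER_CUBIC))
"
```

```text
pos [ 562.4 -255.   154. ] rot [3.1407e+00 2.6000e-03 1.6295e+00] F [-0.5  0.2  0.4] op 0.002 t 3.17
shift cm [-0.09 -0.02  1.85] twist 0.004462982727014619 rows 0.4448910862456682
```

View pics/c1.png

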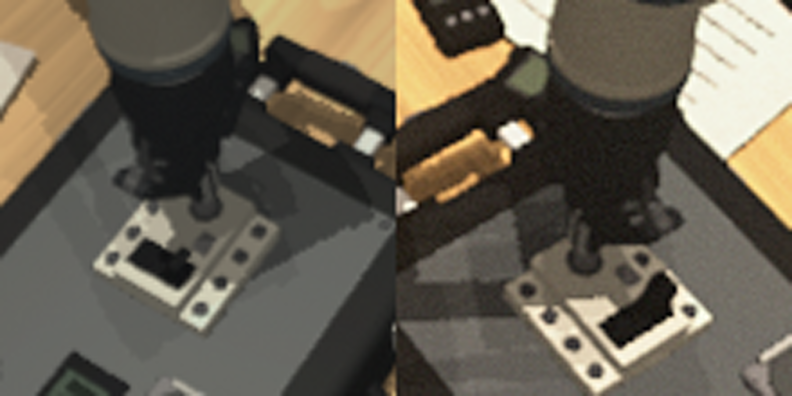

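The shut fingertips are right above the button in both views, and the lever is still up. Now I press.

Call:
{"fn": "arm_command", "kwargs": {
  "plan": [
    {"translation": [-0.05,0,0.6],"twist": 0,"gripper": 0},
    {"translation": [-0.1,0,1.1],"twist": 0,"gripper": 0},
    {"translation": [-0.1,0,1.4],"twist": 0,"gripper": 0},
    {"translation": [-0.1,0,1.6],"twist": 0,"gripper": 0},
    {"translation": [-0.1,0,1.75],"twist": 0,"gripper": 0}
  ]
}}

```text
clock: 3.68
eef_pos: [562.8, -256.2, 137.0]
tcp_rot: [3.14, 0.002, 1.629]
contact_force: [1.6, 1.7, 3.4]
opening: -0.004
```

Call:
{"fn": "arm_command", "kwargs": {
  "plan": [
    {"translation": [0,0,0.1],"twist": 0,"gripper": 0},
    {"translation": [0,0,0.18],"twist": 0,"gripper": 0},
    {"translation": [0,0,0.24],"twist": 0,"gripper": 0},
    {"translation": [0,0,0.24],"twist": 0,"gripper": 0},
    {"translation": [0,0,0.24],"twist": 0,"gripper": 0}
  ]
}}

```text
clock: 4.1
eef_pos: [562.9, -256.3, 135.5]
tcp_rot: [3.14, 0.003, 1.629]
contact_force: [-1.3, 1.9, 9.6]
opening: -0.001
```

```bash
python3 -c "
from h import *
to(562.3,-256,200,1.625)
for n in ['scene','side']: cv2.imwrite(f'pics/{n}2.png',grab_frame(n))
a=cv2.imread('pics/scene2.png')[200:310,200:310];b=cv2.imread('pics/side2.png')[200:310,330:440]
cv2.imwrite('pics/c2.png',cv2.resize(np.hstack([a,b]),None,fx=3.6,fy=3.6,interpolation=cv2.INTER_CUBIC))
"
```

```text
pos [ 562.9 -256.3  135.5] rot [3.1399e+00 2.6000e-03 1.6290e+00] F [-1.3  1.9  9.6] op -0.001 t 4.1
shift cm [ 0.02 -0.05 -6.45] twist 0.003983973441106681 rows 1.5457286969620279
```

View pics/c2.png

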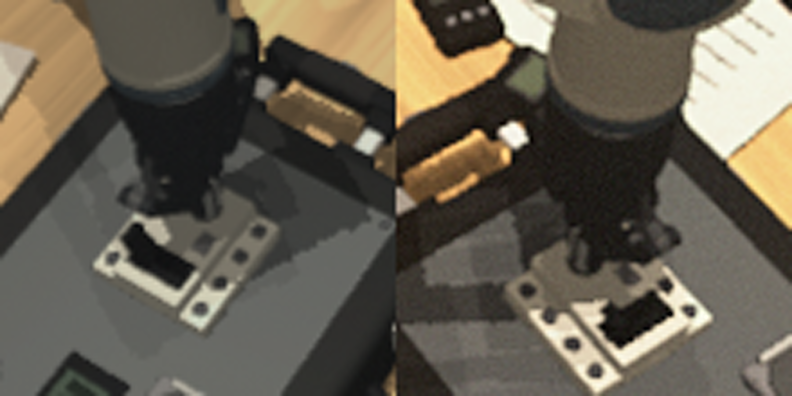

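Call:
{"fn": "arm_command", "kwargs": {
  "plan": [
    {"translation": [0,0,-1.2],"twist": 0,"gripper": 0},
    {"translation": [0,0,-3],"twist": 0,"gripper": 0},
    {"translation": [-1.5,-2,-4.5],"twist": 0,"gripper": 0},
    {"translation": [-4,-4,-4.5],"twist": 0,"gripper": 0},
    {"translation": [-5.3,-5.2,-4.5],"twist": 0,"gripper": 0}
  ]
}}

```text
clock: 4.62
eef_pos: [513.2, -314.0, 182.3]
tcp_rot: [3.139, 0.005, 1.63]
contact_force: [0.9, 0.3, -0.9]
opening: 0.0
```

```bash
python3 -c "
from h import *
to(512,-311,145,1.625)"
```

```text
pos [ 513.2 -314.   182.3] rot [3.1388 0.0047 1.6297] F [ 0.9  0.3 -0.9] op 0.0 t 4.62
shift cm [ 0.33 -0.12  3.73] twist 0.004695807933240204 rows 0.8988709672843603
```

Call:
{"fn": "arm_command", "kwargs": {
  "plan": [
    {"translation": [0.3,-0.1,1],"twist": 0,"gripper": 0},
    {"translation": [0.3,-0.1,2.2],"twist": 0,"gripper": 0},
    {"translation": [0.3,-0.1,3.2],"twist": 0,"gripper": 0},
    {"translation": [0.3,-0.1,3.7],"twist": 0,"gripper": 0},
    {"translation": [0.3,-0.1,3.7],"twist": 0,"gripper": 0}
  ]
}}

```text
clock: 5.03
eef_pos: [511.7, -309.9, 143.1]
tcp_rot: [3.142, 0.003, 1.631]
contact_force: [-0.1, -0.4, -0.2]
opening: 0.001
```

```bash
python3 -c "
from h import *
to(554,-308.6,145,1.625)
for n in ['scene','side']: cv2.imwrite(f'pics/{n}3.png',grab_frame(n))
a=cv2.imread('pics/scene3.png')[200:310,200:310];b=cv2.imread('pics/side3.png')[200:310,330:440]
cv2.imwrite('pics/c3.png',cv2.resize(np.hstack([a,b]),None,fx=3.6,fy=3.6,interpolation=cv2.INTER_CUBIC))
"
```

```text
pos [ 511.7 -309.9  143.1] rot [3.1415e+00 2.6000e-03 1.6307e+00] F [-0.1 -0.4 -0.2] op 0.001 t 5.03
shift cm [-0.13  4.23 -0.18] twist 0.0057061353089613576 rows 1.0169397157807998
```

View pics/c3.png

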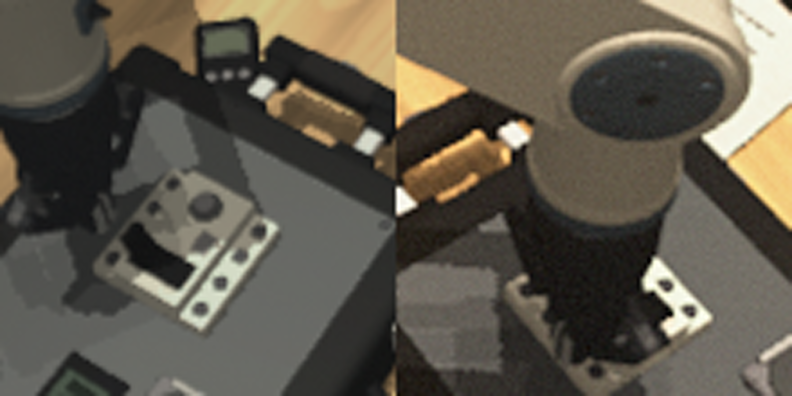

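The fingers are lined up on the robot side of the dropped lever. I'll push towards +x (tool y).

Call:
{"fn": "arm_command", "kwargs": {
  "plan": [
    {"translation": [0,1,-0.1],"twist": 0,"gripper": 0},
    {"translation": [0,2,-0.1],"twist": 0,"gripper": 0},
    {"translation": [0,3,-0.1],"twist": 0,"gripper": 0},
    {"translation": [-0.1,4,-0.1],"twist": 0,"gripper": 0},
    {"translation": [-0.1,4.5,-0.1],"twist": 0,"gripper": 0}
  ]
}}

```text
clock: 5.55
eef_pos: [558.9, -308.6, 145.9]
tcp_rot: [3.14, 0.004, 1.631]
contact_force: [-2.2, 0.2, 0.3]
opening: 0.006
```

Call:
{"fn": "arm_command", "kwargs": {
  "plan": [
    {"translation": [0,0.15,0],"twist": 0,"gripper": 0},
    {"translation": [0,0.3,0],"twist": 0,"gripper": 0},
    {"translation": [0,0.45,0],"twist": 0,"gripper": 0},
    {"translation": [0,0.55,0],"twist": 0,"gripper": 0},
    {"translation": [0,0.6,0],"twist": 0,"gripper": 0}
  ]
}}

```text
clock: 5.97
eef_pos: [565.0, -308.3, 146.0]
tcp_rot: [3.139, 0.004, 1.631]
contact_force: [-0.6, -0.1, 0.5]
opening: -0.0
```

Call:
{"fn": "arm_command", "kwargs": {
  "plan": [
    {"translation": [0,0.1,0],"twist": 0,"gripper": 0},
    {"translation": [0,0.2,0],"twist": 0,"gripper": 0},
    {"translation": [0,0.25,0],"twist": 0,"gripper": 0},
    {"translation": [0,0.25,0],"twist": 0,"gripper": 0},
    {"translation": [0,0.25,0],"twist": 0,"gripper": 0}
  ]
}}

```text
clock: 6.38
eef_pos: [567.4, -308.2, 146.0]
tcp_rot: [3.14, 0.004, 1.631]
contact_force: [-0.9, 0.6, -0.8]
opening: -0.003
```

```bash
python3 -c "
from h import *
to(554,-308.6,145,1.625)
for n in ['scene','side']: cv2.imwrite(f'pics/{n}4.png',grab_frame(n))
a=cv2.imread('pics/scene4.png')[200:310,200:310];b=cv2.imread('pics/side4.png')[200:310,330:440]
cv2.imwrite('pics/c4.png',cv2.resize(np.hstack([a,b]),None,fx=3.6,fy=3.6,interpolation=cv2.INTER_CUBIC))
"
```

```text
pos [ 567.4 -308.2  146. ] rot [3.1395 0.004  1.6311] F [-0.9  0.6 -0.8] op -0.003 t 6.38
shift cm [ 0.04 -1.34  0.1 ] twist 0.006070580761147859 rows 0.32190684878405457
```

View pics/c4.png

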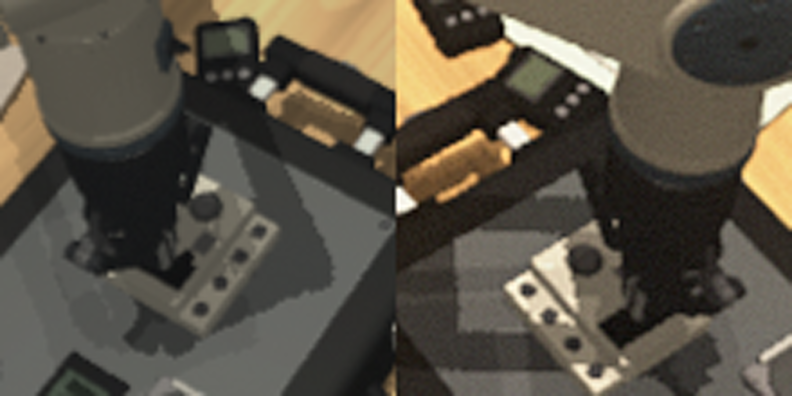

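Call:
{"fn": "arm_command", "kwargs": {
  "plan": [
    {"translation": [0,0.1,0],"twist": 0,"gripper": 0},
    {"translation": [0,0.2,0],"twist": 0,"gripper": 0},
    {"translation": [0,0.3,0],"twist": 0,"gripper": 0},
    {"translation": [0,0.3,0],"twist": 0,"gripper": 0},
    {"translation": [0,0.3,0],"twist": 0,"gripper": 0}
  ]
}}

```text
clock: 6.9
eef_pos: [570.6, -308.0, 146.1]
tcp_rot: [3.139, 0.004, 1.631]
contact_force: [-0.9, 0.6, 0.3]
opening: -0.002
```

Call:
{"fn": "arm_command", "kwargs": {
  "plan": [
    {"translation": [0,0.1,0],"twist": 0,"gripper": 0},
    {"translation": [0,0.2,0],"twist": 0,"gripper": 0},
    {"translation": [0,0.3,0],"twist": 0,"gripper": 0},
    {"translation": [0,0.3,0],"twist": 0,"gripper": 0},
    {"translation": [0,0.3,0],"twist": 0,"gripper": 0}
  ]
}}

```text
clock: 7.32
eef_pos: [571.3, -307.9, 145.9]
tcp_rot: [-3.139, 0.003, 1.631]
contact_force: [-10.6, -0.8, 4.7]
opening: -0.002
```

```bash
python3 -c "
from h import *
for i in range(3): print(sense()['contact_force'].round(1),sense()['wrist_torque'].round(2)); grab_frame('side')
cv2.imwrite('pics/side5.png',grab_frame('scene'))
a=cv2.imread('pics/side5.png')[220:300,210:290]
cv2.imwrite('pics/c5.png',cv2.resize(a,None,fx=7,fy=7,interpolation=cv2.INTER_CUBIC))
"
```

```text
[-10.6  -0.8   4.7] [-0.19  1.78 -0.02]
[-10.3  -1.4   5. ] [-0.15  1.72  0.06]
[-11.   -1.1   4.4] [-0.2   1.72 -0.01]
```

View pics/c5.png

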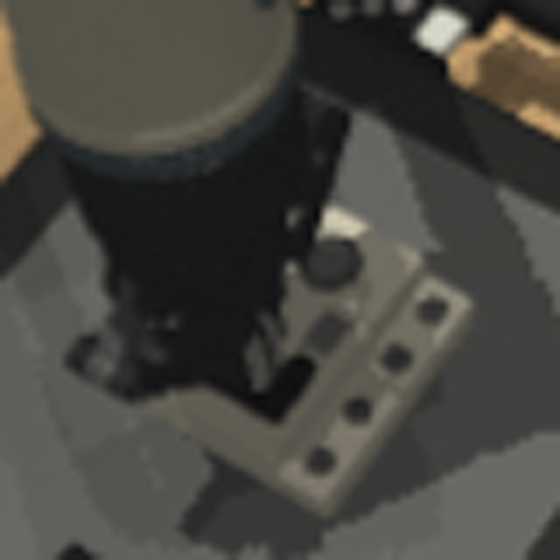

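The force jumped to 10.6 N, so the lever is at its end stop. I'll back off straight, rise, and look.

Call:
{"fn": "arm_command", "kwargs": {
  "plan": [
    {"translation": [0,-0.5,0],"twist": 0,"gripper": 0},
    {"translation": [0,-1.5,0],"twist": 0,"gripper": 0},
    {"translation": [0,-2.5,-0.5],"twist": 0,"gripper": 0},
    {"translation": [0,-3.5,-2],"twist": 0,"gripper": 0},
    {"translation": [0,-4.0,-4.5],"twist": 0,"gripper": 0}
  ]
}}

```text
clock: 7.93
eef_pos: [528.5, -309.3, 189.3]
tcp_rot: [-3.136, 0.001, 1.631]
contact_force: [0.1, -0.7, 1.7]
opening: -0.004
```

Call:
{"fn": "arm_command", "kwargs": {
  "plan": [
    {"translation": [3,-0.5,-2],"twist": 0,"gripper": 0.2},
    {"translation": [6,0,-4],"twist": 0,"gripper": 0.4},
    {"translation": [9,0.5,-6],"twist": 0,"gripper": 0.6},
    {"translation": [12,1.5,-6],"twist": 0,"gripper": 0.6},
    {"translation": [15,3,-6],"twist": 0,"gripper": 0.6}
  ]
}}

```text
clock: 8.35
eef_pos: [549.5, -156.9, 251.3]
tcp_rot: [-3.139, 0.002, 1.63]
contact_force: [0.7, -0.7, -0.2]
opening: 0.601
```

```bash
python3 -c "
from h import *
to(553.5,-86,200,1.625)
for n in ['scene','side']: cv2.imwrite(f'pics/{n}6.png',grab_frame(n))
a=cv2.imread('pics/scene6.png')[200:310,200:310];b=cv2.imread('pics/side6.png')[200:310,330:440]
cv2.imwrite('pics/c6.png',cv2.resize(np.hstack([a,b]),None,fx=3.6,fy=3.6,interpolation=cv2.INTER_CUBIC))
"
```

```text
pos [ 549.5 -156.9  251.3] rot [-3.139e+00  1.800e-03  1.630e+00] F [ 0.7 -0.7 -0.2] op 0.601 t 8.35
shift cm [7.07 0.83 5.12] twist 0.004969232879556529 rows 2.1015055189841045
```

View pics/c6.png

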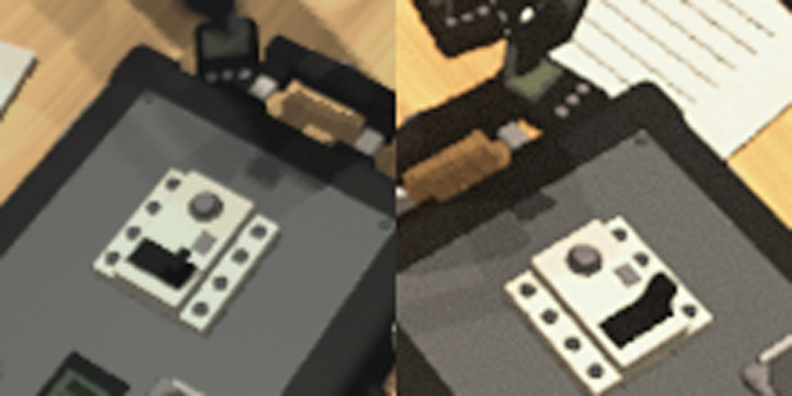

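The lever is up and stays latched, matching the first pictures. Next is a closer wrist look at the bar.

Call:
{"fn": "arm_command", "kwargs": {
  "plan": [
    {"translation": [2,2,1],"twist": 0,"gripper": 0.6},
    {"translation": [4,4,2],"twist": 0,"gripper": 0.6},
    {"translation": [6,6,3],"twist": 0,"gripper": 0.6},
    {"translation": [7,6.8,3],"twist": 0,"gripper": 0.6},
    {"translation": [7,6.8,3],"twist": 0,"gripper": 0.6}
  ]
}}

```text
clock: 8.87
eef_pos: [614.6, -78.7, 219.4]
tcp_rot: [-3.138, -0.001, 1.636]
contact_force: [-0.5, -0.7, 0.6]
opening: 0.6
```

```bash
python3 w.py w3
```

```text
[613.9 -79.9 219.8]
```

View pics/w3.png

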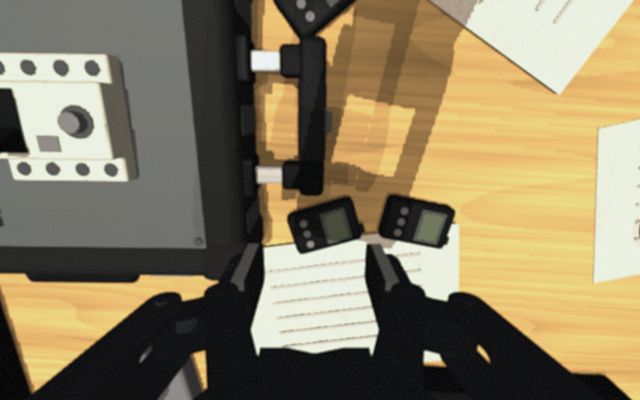

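Run:
```python
import cv2
a=cv2.imread('pics/w3.png')
cv2.imwrite('pics/w3a.png',cv2.resize(a[25:205,240:350],None,fx=3.3333,fy=3.3333,interpolation=cv2.INTER_CUBIC))
g=a.max(axis=2)
for r in (90,105,120,135,150): print(r,g[r,285:340].tolist())
```

```text
90 [222, 221, 221, 222, 220, 220, 219, 219, 221, 224, 218, 198, 154, 91, 40, 32, 38, 36, 40, 39, 40, 42, 41, 42, 42, 36, 38, 39, 41, 40, 40, 34, 29, 19, 27, 23, 26, 21, 28, 22, 42, 78, 119, 135, 136, 136, 136, 135, 135, 135, 135, 133, 134, 133, 135]
105 [227, 225, 225, 225, 224, 224, 225, 224, 225, 220, 209, 196, 161, 95, 39, 33, 36, 40, 39, 42, 40, 41, 39, 40, 44, 36, 44, 39, 35, 30, 26, 28, 24, 21, 24, 29, 22, 24, 15, 25, 47, 83, 120, 135, 140, 135, 137, 137, 140, 135, 137, 137, 135, 138, 136]
120 [214, 214, 214, 215, 214, 215, 214, 216, 218, 223, 221, 197, 153, 91, 37, 33, 34, 36, 37, 39, 34, 34, 35, 38, 33, 30, 25, 20, 21, 23, 20, 18, 22, 24, 12, 14, 19, 25, 21, 30, 43, 52, 56, 62, 60, 60, 70, 86, 95, 100, 102, 101, 100, 101, 102]
135 [228, 228, 229, 229, 227, 229, 230, 230, 231, 227, 220, 200, 163, 95, 41, 30, 36, 35, 35, 34, 29, 30, 20, 26, 20, 29, 24, 24, 20, 22, 15, 18, 20, 21, 19, 21, 18, 18, 20, 30, 45, 65, 86, 99, 104, 100, 97, 99, 100, 98, 99, 112, 135, 172, 203]
150 [214, 213, 213, 215, 214, 215, 215, 216, 214, 217, 213, 201, 167, 95, 37, 32, 26, 22, 23, 28, 20, 26, 14, 23, 20, 21, 24, 21, 13, 21, 23, 16, 20, 18, 23, 16, 14, 20, 20, 43, 72, 92, 102, 103, 101, 102, 98, 105, 144, 190, 210, 215, 215, 211, 212]
```

View pics/w3a.png

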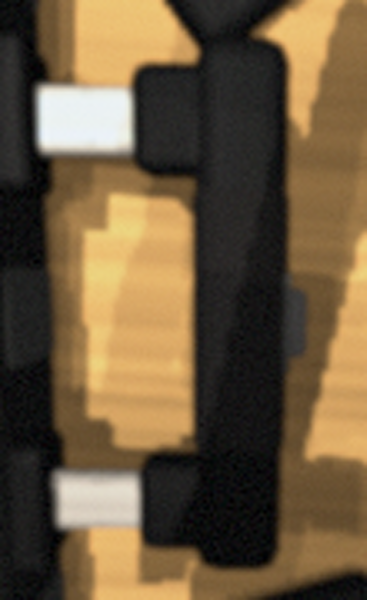

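Run:
```python
from h import *
import pickle
m=pickle.load(open('pics/w3.pkl','rb'))
print(np.array(m['pose'])[:3,3].round(1))
for n,uv,z in [('in88',(298,120),88),('in62',(298,120),62),('out88',(325.5,121),88),('endU',(313,36.5),88),('endL',(310,195),88),('rel1',(331,110.5),79),('rel2',(331,132),79)]:
    print(n,plane(m,uv,z).round(1))
to(553,-86,120,1.625)
```

```text
[540.  -84.3 362.7]
in88 [552.7 -97.4  88. ]
in62 [553.9 -98.6  62. ]
out88 [552.  -73.4  88. ]
endU [486.4 -88.6  88. ]
endL [620.2 -82.7  88. ]
rel1 [543.  -68.8  79. ]
rel2 [561.8 -67.2  79. ]
pos [613.9 -79.9 219.8] rot [-3.1376 -0.      1.6356] F [0.7 0.2 0.3] op 0.6 t 8.92
shift cm [-0.21 -6.08 10.  ] twist 0.010596698677491467 rows 2.807320230663694
```

Call:
{"fn": "arm_command", "kwargs": {
  "plan": [
    {"translation": [-0.1,-2,2],"twist": 0.01,"gripper": 0.6},
    {"translation": [-0.2,-4,4],"twist": 0.01,"gripper": 0.6},
    {"translation": [-0.2,-6.1,6.5],"twist": 0.01,"gripper": 0.6},
    {"translation": [-0.2,-6.1,9.0],"twist": 0.01,"gripper": 0.6},
    {"translation": [-0.2,-6.1,10.0],"twist": 0.01,"gripper": 0.6}
  ]
}}

```text
clock: 9.33
eef_pos: [549.5, -87.1, 118.2]
tcp_rot: [-3.134, -0.0, 1.624]
contact_force: [-0.4, 0.3, 0.2]
opening: 0.6
```

```bash
python3 -c "
from h import *
to(552.7,-85.6,55,1.625)"
```

```text
pos [549.5 -87.1 118.2] rot [-3.1342e+00 -3.0000e-04  1.6243e+00] F [-0.4  0.3  0.2] op 0.6 t 9.33
shift cm [0.13 0.38 6.32] twist -0.0006751215771800823 rows 1.518139273150345
```

Call:
{"fn": "arm_command", "kwargs": {
  "plan": [
    {"translation": [0.13,0.38,0.5],"twist": 0,"gripper": 0.6},
    {"translation": [0.13,0.38,2],"twist": 0,"gripper": 0.6},
    {"translation": [0.13,0.38,3.5],"twist": 0,"gripper": 0.6},
    {"translation": [0.13,0.38,5],"twist": 0,"gripper": 0.6},
    {"translation": [0.13,0.38,6.3],"twist": 0,"gripper": 0.6}
  ]
}}

```text
clock: 9.75
eef_pos: [554.3, -86.4, 55.7]
tcp_rot: [-3.136, 0.0, 1.624]
contact_force: [-0.0, 0.4, 0.7]
opening: 0.603
```

```bash
python3 -c "
from h import *
to(552.7,-85.6,55,1.625)
for n in ['scene','side']: cv2.imwrite(f'pics/{n}7.png',grab_frame(n))
a=cv2.imread('pics/scene7.png')[160:280,230:350];b=cv2.imread('pics/side7.png')[160:280,280:400]
cv2.imwrite('pics/c7.png',cv2.resize(np.hstack([a,b]),None,fx=3.3,fy=3.3,interpolation=cv2.INTER_CUBIC))
"; python3 w.py w4
```

```text
pos [554.3 -86.4  55.7] rot [-3.1363e+00  3.0000e-04  1.6240e+00] F [-0.   0.4  0.7] op 0.603 t 9.75
shift cm [ 0.08 -0.15  0.07] twist -0.0009823076007444698 rows 0.044864257262373135
[553.3 -86.1  55.5]
```

View pics/c7.png

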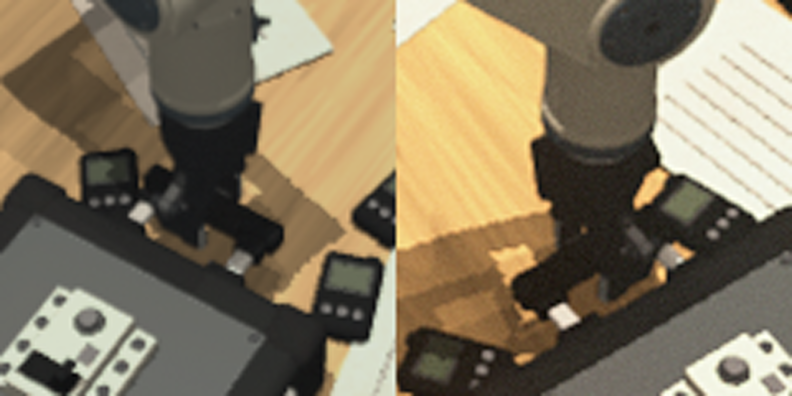

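View pics/w4.png

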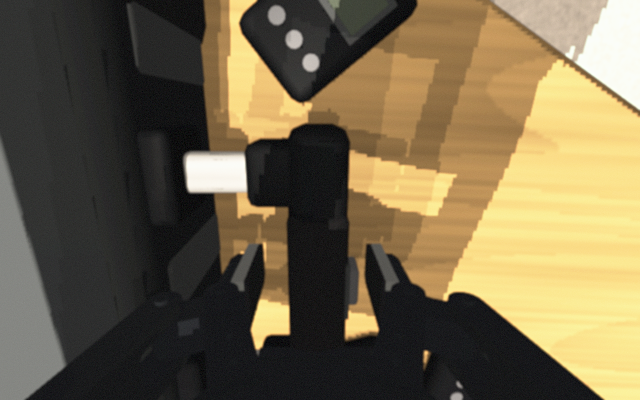

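The fingers straddle the bar between the tubes, with the release button at (352,283) in line with the pads. I'll close.

Call:
{"fn": "arm_command", "kwargs": {
  "plan": [
    {"translation": [0,0,0],"twist": 0,"gripper": 0.2},
    {"translation": [0,0,0],"twist": 0,"gripper": 0.1},
    {"translation": [0,0,0],"twist": 0,"gripper": 0},
    {"translation": [0,0,0],"twist": 0,"gripper": 0},
    {"translation": [0,0,0],"twist": 0,"gripper": 0}
  ],
  "squeeze": 60
}}

```text
clock: 10.32
eef_pos: [554.5, -84.7, 57.3]
tcp_rot: [-3.137, -0.002, 1.623]
contact_force: [0.1, 10.5, 8.2]
opening: 0.267
```

```bash
python3 w.py w5; python3 -c "
from h import *
to(552.7,-85.6,55,1.625)"
```

```text
[554.5 -84.8  57.3]
pos [554.5 -84.8  57.3] rot [-3.1366e+00 -1.8000e-03  1.6233e+00] F [-0.9 10.9  7.7] op 0.269 t 10.37
shift cm [-0.08 -0.18  0.23] twist -0.001659970963964419 rows 0.07263553233319157
```

View pics/w5.png

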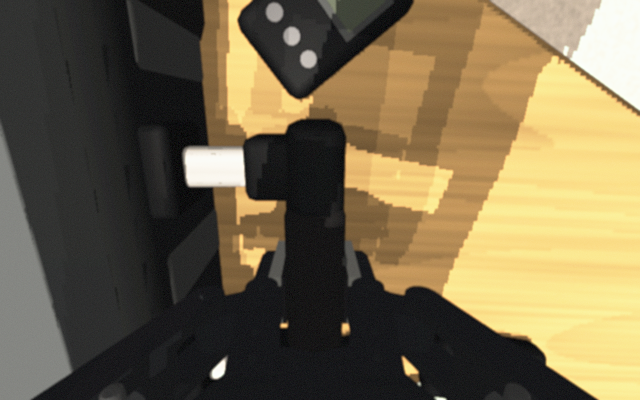

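The opening is 0.267, about 23 mm, which is the bar's 24 mm thickness, so the button is pressed in. Now I draw the handle out along tool x.

Call:
{"fn": "arm_command", "kwargs": {
  "plan": [
    {"translation": [0.4,0,0],"twist": 0,"gripper": 0},
    {"translation": [1.0,0,0],"twist": 0,"gripper": 0},
    {"translation": [1.8,0,0],"twist": 0,"gripper": 0},
    {"translation": [2.6,0,0],"twist": 0,"gripper": 0},
    {"translation": [3.4,0,0],"twist": 0,"gripper": 0}
  ]
}}

```text
clock: 10.78
eef_pos: [552.7, -50.3, 57.4]
tcp_rot: [-3.137, -0.001, 1.623]
contact_force: [2.0, -4.4, -8.0]
opening: 0.27
```

Call:
{"fn": "arm_command", "kwargs": {
  "plan": [
    {"translation": [1,0,0],"twist": 0,"gripper": 0},
    {"translation": [2,0,0],"twist": 0,"gripper": 0},
    {"translation": [3,0,0],"twist": 0,"gripper": 0},
    {"translation": [4,0,0],"twist": 0,"gripper": 0},
    {"translation": [5,0,0],"twist": 0,"gripper": 0}
  ]
}}

```text
clock: 11.2
eef_pos: [550.0, 0.7, 57.4]
tcp_rot: [-3.137, -0.001, 1.624]
contact_force: [4.0, -3.6, -10.7]
opening: 0.272
```

```bash
python3 -c "
from h import *
for n in ['scene','side']: cv2.imwrite(f'pics/{n}8.png',grab_frame(n))
a=cv2.imread('pics/scene8.png')[130:280,230:380];b=cv2.imread('pics/side8.png')[130:280,260:410]
cv2.imwrite('pics/c8.png',cv2.resize(np.hstack([a,b]),None,fx=2.6,fy=2.6,interpolation=cv2.INTER_CUBIC))
to(541.5,155,56,1.625)
"
```

```text
pos [550.    1.8  57.4] rot [-3.1366e+00 -2.7000e-03  1.6241e+00] F [  2.3   3.1 -11.4] op 0.27 t 11.3
shift cm [15.34 -0.03  0.18] twist -0.0009418580051363534 rows 3.6789498460158687
```

View pics/c8.png

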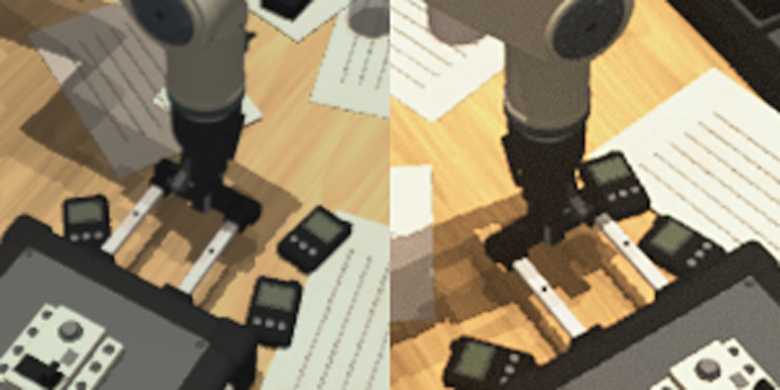

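Call:
{"fn": "arm_command", "kwargs": {
  "plan": [
    {"translation": [1,0,0.05],"twist": 0,"gripper": 0},
    {"translation": [2,0,0.1],"twist": 0,"gripper": 0},
    {"translation": [3,0,0.1],"twist": 0,"gripper": 0},
    {"translation": [4,0,0.1],"twist": 0,"gripper": 0},
    {"translation": [5,0,0.1],"twist": 0,"gripper": 0}
  ]
}}

```text
clock: 11.72
eef_pos: [547.4, 52.3, 57.3]
tcp_rot: [-3.137, -0.002, 1.624]
contact_force: [-0.8, -5.1, 6.2]
opening: 0.275
```

Call:
{"fn": "arm_command", "kwargs": {
  "plan": [
    {"translation": [1,0,0],"twist": 0,"gripper": 0},
    {"translation": [2,0,0],"twist": 0,"gripper": 0},
    {"translation": [3,0,0],"twist": 0,"gripper": 0},
    {"translation": [4,0,0],"twist": 0,"gripper": 0},
    {"translation": [5,0,0],"twist": 0,"gripper": 0}
  ]
}}

```text
clock: 12.13
eef_pos: [544.7, 103.1, 57.3]
tcp_rot: [-3.137, -0.002, 1.624]
contact_force: [2.4, -3.9, -4.1]
opening: 0.271
```

```bash
python3 -c "
from h import *
to(541.5,155,56,1.625)
"
```

```text
pos [544.7 103.1  57.3] rot [-3.1370e+00 -2.4000e-03  1.6241e+00] F [ 2.4 -3.9 -4.1] op 0.271 t 12.13
shift cm [ 5.2  -0.04  0.15] twist -0.0009073588627224183 rows 1.246794882203658
```

Call:
{"fn": "arm_command", "kwargs": {
  "plan": [
    {"translation": [1,0,0],"twist": 0,"gripper": 0},
    {"translation": [2,0,0],"twist": 0,"gripper": 0},
    {"translation": [3,0,0],"twist": 0,"gripper": 0},
    {"translation": [4,0,0],"twist": 0,"gripper": 0},
    {"translation": [4.7,0,0],"twist": 0,"gripper": 0}
  ]
}}

```text
clock: 12.55
eef_pos: [542.2, 151.4, 57.4]
tcp_rot: [-3.137, -0.003, 1.624]
contact_force: [3.2, -3.5, -6.2]
opening: 0.273
```

Call:
{"fn": "arm_command", "kwargs": {
  "plan": [
    {"translation": [0.2,0,0],"twist": 0,"gripper": 0},
    {"translation": [0.4,0,0],"twist": 0,"gripper": 0},
    {"translation": [0.6,0,0],"twist": 0,"gripper": 0},
    {"translation": [0.6,0,0],"twist": 0,"gripper": 0},
    {"translation": [0.6,0,0],"twist": 0,"gripper": 0}
  ]
}}

```text
clock: 12.97
eef_pos: [542.0, 155.1, 57.4]
tcp_rot: [-3.137, 0.0, 1.625]
contact_force: [3.2, -16.3, -2.4]
opening: 0.271
```

The handle came to a hard stop after 240 mm, with the pull force rising to 16 N. I'll take the last pictures.

```bash
python3 -c "
from h import *
for n in ['scene','side']: cv2.imwrite(f'pics/{n}9.png',grab_frame(n))
a=cv2.imread('pics/scene9.png')[70:320,180:430];b=cv2.imread('pics/side9.png')[70:320,230:480]
cv2.imwrite('pics/c9.png',cv2.resize(np.hstack([a,b]),None,fx=1.6,fy=1.6,interpolation=cv2.INTER_CUBIC))
to(541.5,155,56,1.625)
"; python3 w.py w9
```

```text
pos [542.  155.1  57.4] rot [-3.1368e+00  2.0000e-04  1.6248e+00] F [  3.8 -16.4  -3.2] op 0.272 t 13.07
shift cm [-0.01 -0.05  0.14] twist -0.0001808744493958514 rows 0.03473439262348958
[542.  155.1  57.4]
```

View pics/c9.png

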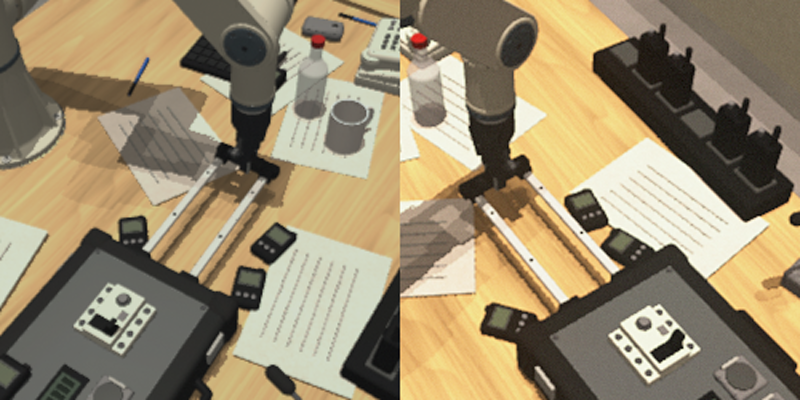

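View pics/w9.png

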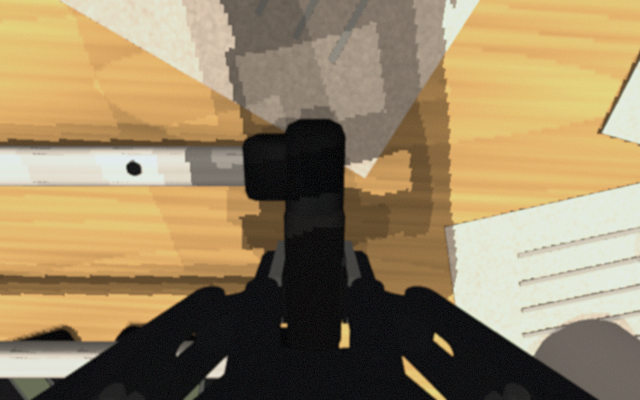

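The handle is fully out and the grip hasn't slipped on the bar. The lever is up, and the pagers, bottle and mug look undisturbed. I'm handing the job in.

```bash
python3 -c "
from rig import job
print(job.sign_off())"
```

```text
the job is handed in; nothing more can be done
None
```

The standby power case is ready, and I handed the job in at about 13 s of the 58 s limit.

- **Test button:** I pressed it right down. The tip stopped at z 135.5 mm with 9.6 N, and the pictures showed the lever dropped.
- **Lever:** I pushed it back up to its end stop with 10.6 N. It stayed on after I let go and still shows as up in the last pictures.
- **Handle:** I gripped the middle of the bar at 60 N. The opening of about 23 mm matched the bar's 24 mm thickness, so the release button was pressed in. The handle slid past the first stop with 4–5 N of drag and met a hard stop after 240 mm of travel.
- **Final hold:** The gripper is still closed on the grip, pulling outward with about 16 N. The last wrist picture shows no slip.

In the last pictures the three desk pagers, bottle and mug look where they were, and nothing touched them. I did not check the radio and the pager on the case closely at the end, but the arm stayed clear of both. Early on, two move commands were refused because I left out the twist value. They did not move the arm, and I resent them. None of the checks I made failed.

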